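# Clamp a mosaic panel with a click-type torque wrench

## Task

Push the mosaic panel away from you along its fence until it sits fully home against the end stop of the jig. Then turn the torque wrench that sits on the clamp bolt clockwise (seen from above) until its handle joint gives, stop there without forcing the bolt any further, ease off so that the handle straightens again, and let go. Leave the other things on the bench where they are.

Things in the scene. Friction and masses are not known exactly. Their poses are not given: they have to be found in the camera images.
- panel_edge (a point): Middle of the robot-side edge face of the mosaic panel, a dark wooden board 140 long x 160 wide x 22 mm thick with stone tesserae on top, lying on the jig's 20 mm plywood base: the edge spans 20 to 42 mm above the table. Site x = direction in which it slides home, z up. At least 40 mm of clear space in front of the edge. Sliding takes about 3 N; a wooden stop ends the travel firmly.
- panel (a joint): How far the panel has slid (m): 0 = fully home against the end stop, negative = short of it (it starts 20 to 45 mm short).
- bolt_axis (a point): Point on the vertical axis of the clamp bolt on which the torque wrench turns, at the height of the handle's centre line (73 mm above the table). Clockwise from above tightens. The wrench turns easily (about 3 N at the grip) for 0.2 to 0.5 rad, different each time and not shown, then the bolt is tight and stops turning.
- wrench_grip (a point): Middle of the black rubber grip of the torque wrench, on its centre line, 170 mm from the bolt axis. The grip is a level round bar, 30 mm in diameter, reaching from 112 to 222 mm from the bolt axis; its centre line is 73 mm above the table, with free space under it and at both sides. Site x = outward along the handle, z up. The wrench stays on the bolt.
- wrench_handle (a joint): Bend of the wrench's breakaway joint, 40 mm from the bolt axis (rad): 0 = straight, grows clockwise, 0.16 = hard stop at the end of the give. With the bolt tight, the force at the grip rises sharply to about 14 N, then the joint gives (bend past 0.05) and the force falls to about a third. A spring straightens it when eased off.
- bolt (a joint): How far the bolt has been forced past its proper tightness (rad): 0 at the start; grows only if the handle is pushed with more than about 25 N at the grip, as at the hard stop after the give.
- glue_jar: Bystander: a jar 68 mm across and 85 mm tall to the right of the jig; origin at the centre of its underside.
- tape_roll: Bystander: a flat black ring 90 mm across, 25 mm tall, to the right of the jig; origin at the centre of its underside.
- tessera_tray: Bystander: a divided wooden tray of stone chips, 130 x 100 x 35 mm, to the left of the wrench; origin at the centre of its underside.

How it is judged:
By the outcome, as a careful person would: the job done as asked, in the order asked, and still so for the second after the job is handed in, with the robot touching nothing.
It also fails if it takes over 69 s, if anything falls off the work surface, if the arm or the gripper's body presses on something with over 40 N, if the wrist force passes 120 N, or if a joint passes its speed limit or range.

## Robot

A 6-joint arm with a two-finger parallel gripper is mounted at the origin on the work surface. World frame = base frame: x ahead of the robot, y to its left, z up, the work surface at z = 0. Lengths are in m, angles in rad, forces in N, time in s.
With the tool pointing down it reaches from about 0.375 to 0.975 m from the base axis. Payload 3.8 kg.
Tool frame: the origin (TCP) lies on the centre line of the jaws, within the pads' length; the fingertips stand 14 mm ahead of it and the grasp point (between the pads) lies 5 mm behind it; z points along the fingers, y is the line along which they close (so a half turn about z gives the same grasp; the last joint's range is limited). The gripper opens to 85 mm and grips with 20 to 120 N. Pads are 22 mm wide; open, the fingers measure 114 mm over their backs; the gripper's body (76 mm by 85 mm) begins 54 mm behind the grasp point. The pads swing forward as they close: fully open they stand 13 mm farther back than shut.
Start: joints at [1.173, 0.264, 1.604, -0, 1.274, -0.037], TCP at [0.238, 0.632, 0.245] pointing down, gripper open.
Joint ranges: [-2.63, 2.63], [-0.94, 2.18], [0.31, 2.57], [-1.31, 4.45], [0, 2.66], [-2.55, 2.55]. Speed limits (rad/s): [2.57, 2.57, 3.14, 3.14, 3.14, 3.14].

## Interface

Orientations are given as a rotation vector (axis times angle).
In Python, from workcell import bot, eyes, spot_in gives the robot as it stands.
- The arm moves only by the tool carry_out, never from a script. Its argument "series" is text: rows parted by semicolons, each of 4 numbers parted by spaces: the shift along the world's x, y, z in m, then the turn about the world's z in degrees. In form: tx ty tz roll; .... A call has 1 to 20 rows; each row shifts and turns the commanded pose from where the row before left it; what a row does not reach is not made up. A row lasts 1/8 s, in which the tool goes at most 62.5 mm and 10.7 degrees, less where a joint would pass 70% of its speed; a pose out of reach is approached as far as the arm can. A call is refused whole if a number of a shift passes 0.0625 or a number of a turn 10.7, either way. A call with a gripper value outside its range is refused whole. "jaw" is the gripper command: -1 is shut, 1 is fully open, values between are in proportion, set as the call begins (left out, the last holds). The fingers move at their own pace and stop on an object; "grip_force" is the grip in N (left out, the last holds). Time passes only in rows, so rows that do not move let the fingers close. It gives the time, the measured TCP pose, the force, the opening and the grip force at its end, in the units of the state.
- bot.read_state(): the state, without advancing time (a new reading comes with each control period).
- eyes.read_camera(name): name is "scene" or "top" or "wrist"; returns (picture, depth): 480x640x3 uint8, blue, green, red; 480x640 float32, m along the optical axis (not along the pixel's ray), 0 where there is no reading.
- eyes.get_calibration(name): a dict with "K" (3x3 intrinsics, pixels), "position" and "rotation" of the camera in the world; the wrist camera has in their place "T_tool_cam" (4x4, takes a point from camera to tool coordinates, whose origin is the TCP and whose axes are the flange's). Camera axes: x right, y down, z forward; pixel columns grow to the right and rows downward; lengths in m; the calibration is good to about 2 mm. A picture is of the moment at which its call begins: read the wrist's pose just before it. get_calibration takes no time and is no camera call.
- bot.finish_job(): hands the job in; it is judged then, once.
Trained networks look in the newest picture that a camera, given by its name, has taken for a name from the list of things; names that differ only in an ending like _2 or _b are one class to them, and where a whole thing is asked for, a point or a joint stands for the part that bears it (a point fixed in the world has none). Each returns a list of dicts, best first, with "score" (0 to 1); they miss things now and then, are a little off and sometimes report something else, mostly with a low value. They report only what shows in the picture. A call takes as long as a camera call.
- spot_in(camera, target): "rect" ([centre column, centre row, width, height] in pixels, round what is visible of it).
The state is a dict: "time": time; "q": joint angles; "joint_vel": joint speeds; "joint_torque": joint torques, N m; "tool_pos": TCP position; "tcp_rot": TCP orientation; "wrist_force": force on the tool from outside, world axes, zero at the start; "torque": the same for the moment, N m; "width": opening from 0.0 (shut) to 1.0 (fully open); "grip_force": force on a finger pad.
Only numpy, scipy, OpenCV 4.12 (cv2) and the standard library are available. Lean on these libraries where they do the work, as an engineer would, in place of code of your own. Each camera call takes 0.05 s, during which the arm holds its last target. There are 200 camera calls.

## Working session

There is one attempt and no reset: what is moved stays moved. The work goes in short steps, Python scripts to look and compute and a tool call to move; the robot and the scene stay as the last step left them, time stands still between calls to the robot, and variables do not carry over. Pictures are saved under pics/ and viewed, at most 10 in all, crops included, and the job is handed in when it is done.

Besides the shell and the picture viewer there is one more tool, called after "Request:" as a command line: name --argument value ..., lists and objects as JSON in quotes. carry_out: Moves the arm, as the interface text tells. Its arguments: {"type":"object","properties":{"series":{"type":"string"},"jaw":{"type":"number"},"grip_force":{"type":"number"}},"required":["series"]}

```bash
mkdir -p pics; cat > h.py <<'E'
from workcell import bot, eyes, spot_in
import numpy as np, cv2
def look(cam,name):
    s=bot.read_state(); p,d=eyes.read_camera(cam); c=eyes.get_calibration(cam)
    cv2.imwrite(f'pics/{name}.png',p); np.savez(f'{name}.npz',d=d,p=p)
    return s,p,d,c
def xyz(d,c):
    K=np.array(c['K']); v,u=np.mgrid[:480,:640]
    P=np.stack([(u-K[0,2])/K[0,0]*d,(v-K[1,2])/K[1,1]*d,d],-1)
    return P@np.array(c['rotation']).T+np.array(c['position'])
E
python3 - <<'E'
from h import *
np.set_printoptions(precision=3,suppress=True)
s,p,d,c=look('top','top1')
print(s)
print(c)
W=xyz(d,c)
for t in ['panel','panel_edge','wrench_grip','wrench_handle','bolt_axis','glue_jar','tape_roll','tessera_tray']:
    for r in spot_in('top',t)[:2]:
        u,v=[int(x) for x in r['rect'][:2]]; print(t,r['score'],np.round(r['rect']),W[v,u])
look('scene','scene1')
E
```

```text
{'time': 0.0, 'q': array([ 1.173,  0.265,  1.605,  0.   ,  1.274, -0.037]), 'joint_vel': array([-0.001, -0.001, -0.   ,  0.002, -0.   ,  0.001]), 'joint_torque': array([ -0.   , -51.51 , -36.732,  -0.001,   0.013,  -0.   ]), 'tool_pos': array([0.238, 0.631, 0.244]), 'tcp_rot': array([-0.564, -3.09 ,  0.004]), 'wrist_force': array([0.198, 0.526, 1.211]), 'torque': array([-0.016,  0.038, -0.009]), 'grip_force': 0.0, 'width': 1.0031923207611426}
{'K': array([[611.773,   0.   , 322.218],
       [  0.   , 611.773, 241.136],
       [  0.   ,   0.   ,   1.   ]]), 'position': array([0.337, 0.016, 1.696]), 'rotation': array([-2.128,  2.17 , -0.133])}Traceback (most recent call last):
  File "<stdin>", line 6, in <module>
  File "h.py", line 10, in xyz
    return P@np.array(c['rotation']).T+np.array(c['position'])
           ~~~~~~~~~~~~~~~~~~~~~~~~~~~^~~~~~~~~~~~~~~~~~~~~~~~
ValueError: operands could not be broadcast together with shapes (480,640) (3,)
```

```bash
sed -i "s/np.array(c\['rotation'\]).T/cv2.Rodrigues(np.array(c['rotation']))[0].T/" h.py
python3 - <<'E'
from h import *
np.set_printoptions(precision=3,suppress=True)
s,p,d,c=look('top','top1')
W=xyz(d,c)
for t in ['panel','panel_edge','wrench_grip','wrench_handle','bolt_axis','glue_jar','tape_roll','tessera_tray']:
    for r in spot_in('top',t)[:2]:
        u,v=[int(x) for x in r['rect'][:2]]; print(t,r['score'],np.round(r['rect']),W[v,u])
s,p,d,c=look('scene','scene1'); print(c['position'])
E
```

```text
panel 0.6 [369. 245.  59.  54.] [ 0.547 -0.097  0.037]
panel_edge 0.88 [369. 243.  64.  53.] [ 0.551 -0.097  0.045]
wrench_grip 0.68 [289. 251.  66.  30.] [0.526 0.118 0.09 ]
wrench_handle 0.77 [290. 253.  69.  32.] [0.521 0.113 0.084]
bolt_axis 0.76 [328. 246. 151.  90.] [0.549 0.012 0.014]
glue_jar 0.66 [473. 196.  30.  27.] [ 0.668 -0.377  0.083]
tape_roll 0.94 [486. 282.  35.  33.] [ 0.442 -0.423 -0.001]
tessera_tray 0.67 [190. 236.  48.  54.] [0.583 0.397 0.004]
[ 1.144 -0.191  1.011]
```

View pics/top1.png

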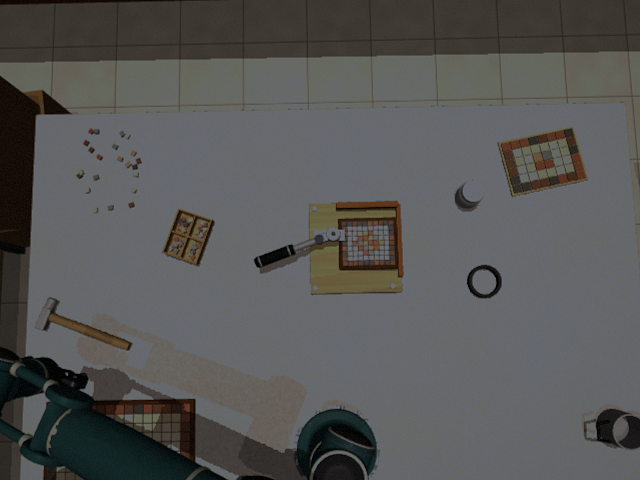

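View pics/scene1.png

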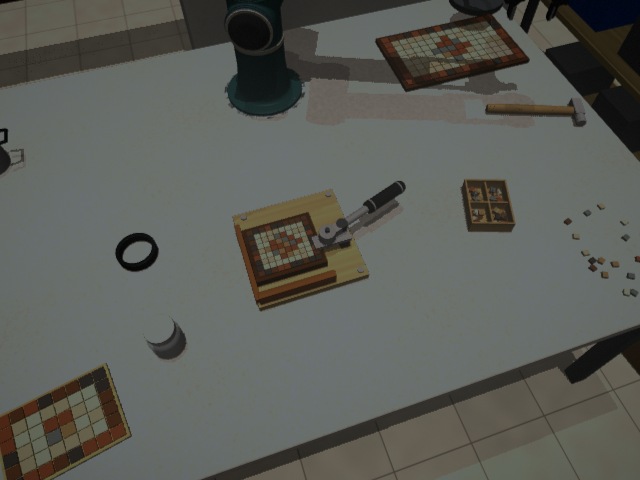

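The top view shows the panel at about (369,245), short of the stop at row ~206. The fence is on its left, the bolt is near (335,236) and the grip is near (273,257). Clockwise therefore moves the grip up the image, toward +x. I'll bring the wrist camera over for a closer look.

Request:
carry_out --series "0.01 -0.05 0.005 1.5; 0.01 -0.05 0.005 1.5; 0.01 -0.05 0.005 1.5; 0.01 -0.05 0.005 1.5; 0.01 -0.05 0.005 1.5; 0.01 -0.05 0.005 1.5; 0.01 -0.05 0.005 1.5; 0.01 -0.05 0.005 1.5; 0.01 -0.05 0.005 1.5; 0.01 -0.05 0.005 1.5; 0.01 -0.05 0.005 1.5; 0.02 -0.05 0.005 1.5; 0.02 -0.05 0.005 1.5; 0.02 -0.04 0 1.2; 0 0 0 0; 0 0 0 0" --jaw -1

```text
time: 2.55
tool_pos: [0.4079, -0.0582, 0.3102]
tcp_rot: [-0.001, -3.141, -0.001]
wrist_force: [-0.8, -0.2, -0.6]
width: -0.002
grip_force: 0.0
```

```bash
cat >> h.py <<'E'
def wcal(s,c):
    T=np.array(c['T_tool_cam']); R=cv2.Rodrigues(s['tcp_rot'])[0]
    return dict(K=c['K'],rotation=cv2.Rodrigues(R@T[:3,:3])[0].ravel(),position=s['tool_pos']+R@T[:3,3])
E
python3 - <<'E'
from h import *
np.set_printoptions(precision=3,suppress=True)
s,p,d,c=look('wrist','w1'); c=wcal(s,c); W=xyz(d,c); np.save('w1W.npy',W)
print(s['tool_pos'],s['tcp_rot'],s['q'],s['wrist_force'],c['position'])
for t in ['panel_edge','wrench_grip','wrench_handle','bolt_axis']:
    for r in spot_in('wrist',t)[:2]:
        u,v=[int(x) for x in r['rect'][:2]]; print(t,r['score'],np.round(r['rect']),W[v,u])
E
```

```text
[ 0.408 -0.058  0.31 ] [-0.001 -3.141 -0.001] [-0.203 -0.289  2.033  0.001  1.399 -1.773] [-0.838 -0.188 -0.565] [ 0.335 -0.059  0.439]
panel_edge 0.94 [281. 317. 163. 110.] [ 0.531 -0.1    0.044]
wrench_grip 0.97 [514. 323. 213.  79.] [0.519 0.116 0.082]
wrench_handle 0.75 [513. 324. 209.  74.] [0.519 0.114 0.085]
bolt_axis 0.8 [403. 314. 433. 234.] [0.539 0.026 0.021]
```

View pics/w1.png

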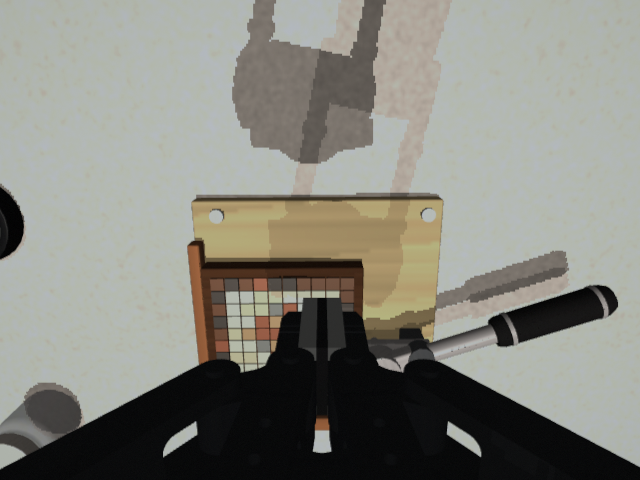

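The wrist view has +x down and +y right. The panel's near edge runs from about (204,268) to (362,263), the fence is on its left, and the black grip runs from (497,332) to (612,300).

```bash
python3 - <<'E'
from h import *
np.set_printoptions(precision=4,suppress=True)
W=np.load('w1W.npy'); p=np.load('w1.npz')['p']
Z=W[...,2]
# panel top
m=np.zeros((480,640),bool); m[240:300,195:380]=1
m&=(Z>.036)&(Z<.052)
for y in np.arange(-.17,-.02,.02):
    q=W[m&(abs(W[...,1]-y)<.004)]; print(round(y,3),q[:,0].min() if len(q) else None,len(q), np.median(q[:,2]) if len(q) else 0)
q=W[m]; print('y range',q[:,1].min(),q[:,1].max())
# grip: dark pixels
m=np.zeros((480,640),bool); m[280:370,440:630]=1
m&=(Z>.055)&(Z<.12); pts=W[m][:,:2]
g=m&(p.max(2)<60); G=W[g]
print('grip n',len(G),G.mean(0),G.min(0),G.max(0))
r=cv2.fitLine(pts.astype(np.float32),cv2.DIST_HUBER,0,.01,.01).ravel(); r2=cv2.fitLine(G[:,:2].astype(np.float32),cv2.DIST_HUBER,0,.01,.01).ravel()
print(r,r2); dr=r2[:2]*np.sign(r2[1]); t=(G[:,:2]-r2[2:])@dr; print('along',np.percentile(t,[.5,99.5]))
a=r2[2:]+dr*np.mean(np.percentile(t,[.5,99.5])); print('mid',a,'bolt',a-.17*dr, 'ang',np.degrees(np.arctan2(dr[0],dr[1])))
E
```

```text
-0.17 0.4805347949843608 241 0.04291295580907828
-0.15 0.4803196192803998 268 0.04482725227216436
-0.13 0.4802920036238981 271 0.044619380265409736
-0.11 0.48004828814982803 273 0.04470094997390561
-0.09 0.48018058031389155 272 0.04487726927682445
-0.07 0.47965404952520496 255 0.04416843294837436
-0.05 0.47975707254985306 257 0.04498445030293574
-0.03 0.4795548477040431 273 0.04388705169140139
y range -0.18737799312614162 -0.018521802274209548
grip n 3738 [0.5112 0.1489 0.0824] [0.4865 0.0533 0.0639] [0.5438 0.207  0.09  ]
[ 0.3668 -0.9303  0.5166  0.1349] [ 0.3249 -0.9458  0.5121  0.1408]
along [-0.0807  0.0646]
mid [0.5147 0.1332] bolt [ 0.5699 -0.0275] ang -18.957582
```

Request:
carry_out --series "0.01 -0.014 -0.05 0; 0.01 -0.014 -0.05 0; 0.01 -0.014 -0.05 0; 0 0 -0.05 0; 0 0 -0.04 0; 0 0 -0.026 0; 0 0 0 0; 0 0 0 0; 0.01 0 0 0; 0.005 0 0 0; 0 0 0 0"

```text
time: 4.18
tool_pos: [0.4546, -0.1007, 0.0452]
tcp_rot: [-0.001, 3.14, -0.001]
wrist_force: [0.2, 0.7, 0.6]
width: -0.003
grip_force: 0.0
```

Request:
carry_out --series "0.003 0 0 0; 0.003 0 0 0; 0.003 0 0 0; 0.003 0 0 0; 0.003 0 0 0; 0.003 0 0 0; 0.003 0 0 0; 0.003 0 0 0; 0.003 0 0 0; 0.003 0 0 0"

```text
time: 5.42
tool_pos: [0.483, -0.1003, 0.044]
tcp_rot: [0.001, -3.141, -0.001]
wrist_force: [-2.8, 0.3, 0.3]
width: 0.0
grip_force: 1.6
```

Sliding at about 3 N. I'll continue in small steps.

Request:
carry_out --series "0.002 0 0 0; 0.002 0 0 0; 0.002 0 0 0; 0.002 0 0 0; 0 0 0 0"

```text
time: 6.05
tool_pos: [0.4915, -0.1005, 0.0442]
tcp_rot: [-0.001, 3.141, -0.0]
wrist_force: [-2.5, 1.5, -1.0]
width: 0.003
grip_force: 1.2
```

Request:
carry_out --series "0.002 0 0 0; 0.002 0 0 0; 0 0 0 0"

```text
time: 6.42
tool_pos: [0.4956, -0.1005, 0.0443]
tcp_rot: [-0.001, 3.141, -0.0]
wrist_force: [-2.6, 1.4, -1.6]
width: -0.002
grip_force: 1.2
```

Request:
carry_out --series "0.002 0 0 0; 0.002 0 0 0; 0 0 0 0"

```text
time: 6.8
tool_pos: [0.497, -0.1005, 0.0442]
tcp_rot: [0.002, -3.136, -0.0]
wrist_force: [-11.4, 0.4, 5.8]
width: -0.003
grip_force: 5.3
```

Request:
carry_out --series "0.001 0 0 0; 0.001 0 0 0; 0 0 0 0"

```text
time: 7.18
tool_pos: [0.497, -0.1004, 0.044]
tcp_rot: [0.002, -3.132, -0.001]
wrist_force: [-15.9, -0.3, 10.3]
width: -0.002
grip_force: 7.8
```

Firm stop, so the panel is home. Backing off and moving over to look at the wrench and check the panel.

Request:
carry_out --series "-0.005 0 0 0; -0.02 0 0 0; -0.02 0 0 0; 0 0 0.05 0; 0 0 0.05 0; 0 0.03 0.05 0; -0.005 0.05 0.05 0; -0.005 0.05 0 0; -0.01 0.04 0 0; -0.01 0.04 0 0; 0 0 0 0; 0 0 0 0; 0 0 0 0"

```text
time: 8.8
tool_pos: [0.4276, 0.1028, 0.2387]
tcp_rot: [0.001, 3.14, -0.0]
wrist_force: [-0.3, -0.4, -0.5]
width: 0.001
grip_force: 0.0
```

```bash
python3 - <<'E'
from h import *
np.set_printoptions(precision=4,suppress=True)
s,p,d,c=look('wrist','w2'); c=wcal(s,c); W=xyz(d,c); np.save('w2W.npy',W)
np.savez('w2c.npz',**c)
print(s['tool_pos'],s['tcp_rot'],s['wrist_force'])
for t in ['wrench_grip','bolt_axis']:
    for r in spot_in('wrist',t)[:1]: print(t,r)
Z=W[...,2]; m=(Z>.036)&(Z<.055)&(W[...,1]<-.03)&(W[...,1]>-.17)
print(W[m][:,0].min(), np.percentile(W[m][:,0],1))
E
```

```text
[0.4276 0.1028 0.2387] [ 0.0013  3.1403 -0.0002] [-0.2877 -0.353  -0.5478]
wrench_grip {'rect': [352.6, 335.5, 232.3, 77.3], 'score': 0.96}
bolt_axis {'rect': [233.6, 327.1, 467.1, 273.3], 'score': 0.78}
0.5068362879882004 0.5077162346693803
```

View pics/w2.png

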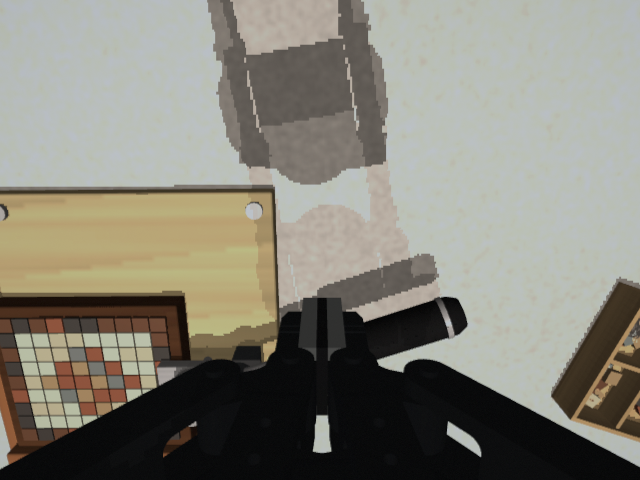

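The grip's outer end is at about (458,317) in this view. The panel edge is now at x≈0.507, so it moved 27 mm. I'll fix the grip's line by casting rays to the z=0.073 plane.

```bash
python3 - <<'E'
from h import *
np.set_printoptions(precision=4,suppress=True)
def ray(c,u,v,z):
    K=c['K'];R=cv2.Rodrigues(np.array(c['rotation']))[0]
    r=R@np.array([(u-K[0,2])/K[0,0],(v-K[1,2])/K[1,1],1]); o=np.array(c['position']); return (o+r*(z-o[2])/r[2])[:2]
ct=eyes.get_calibration('top'); cw=eyes.get_calibration('wrist')
c1=wcal(dict(tool_pos=np.array([.4079,-.0582,.3102]),tcp_rot=np.array([-.001,-3.141,-.001])),cw)
c2=wcal(dict(tool_pos=np.array([.4276,.1028,.2387]),tcp_rot=np.array([.0013,3.1403,-.0002])),cw)
a,b=ray(c1,495,332,.073),ray(c1,609,301,.073)
print('w1 inner,outer',a,b,np.linalg.norm(a-b), 'ang',np.degrees(np.arctan2(*(b-a))))
print('w2 outer',ray(c2,456,317,.073), 'top',ray(ct,256,263,.073),ray(ct,295,250,.073),'bolt',ray(ct,336,235,.09))
d=(b-a)/np.linalg.norm(b-a); print('mid',(a+b)/2,'bolt',(a+b)/2-.17*d)
E
python3 - <<'E'
import cv2
a=cv2.imread('pics/top1.png')[190:305,240:410]; b=cv2.imread('pics/w1.png')[270:390,340:630]
cv2.imwrite('pics/c1.png',cv2.resize(a,None,fx=4.5,fy=4.5,interpolation=2))
E
```

```text
w1 inner,outer [0.5336 0.1044] [0.5018 0.206 ] 0.10647477654636642 ang -17.36361290759061
w2 outer [0.5023 0.2025] top [0.4971 0.2049] [0.5299 0.1004] bolt [ 0.5658 -0.0098]
mid [0.5177 0.1552] bolt [ 0.5685 -0.0071]
```

View pics/c1.png

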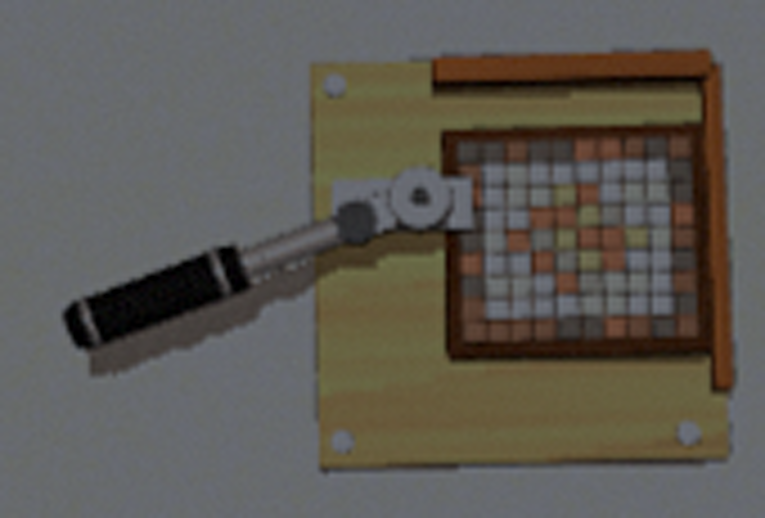

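The bolt is at about (0.569,-0.005), with the handle 17° short of +y. Next I'll lower the shut fingers on the robot side of the grip, aligned with the handle.

Request:
carry_out --series "0 0.01 -0.02 4.4; 0.012 0.01 -0.04 4.4; 0.015 0.01 -0.04 4.3; 0.01 0.007 -0.04 4.3; 0.005 0 -0.034 0; 0 0 0 0; 0.005 0 0 0; 0 0 0 0"

```text
time: 9.95
tool_pos: [0.476, 0.1409, 0.0665]
tcp_rot: [-0.474, 3.101, 0.001]
wrist_force: [-0.0, -1.6, -0.1]
width: 0.0
grip_force: 0.0
```

```bash
python3 - <<'E'
from h import *
s,p,d,c=look('wrist','w3'); print(s['tool_pos'],s['wrist_force'])
E
```

```text
[0.47603953 0.14085126 0.06651899] [-0.01499291 -1.61050312 -0.06610584]
```

View pics/w3.png

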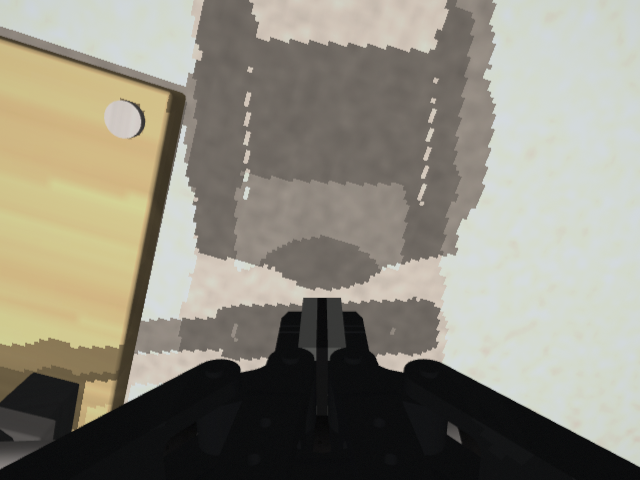

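Request:
carry_out --series "0.0057 0.0018 0 0; 0.0057 0.0018 0 0; 0 0 0 0"

```text
time: 10.38
tool_pos: [0.4861, 0.1445, 0.0648]
tcp_rot: [-0.476, 3.104, 0.0]
wrist_force: [-0.7, 0.4, -0.9]
width: 0.001
grip_force: 0.0
```

Request:
carry_out --series "0.0019 0.0006 0 0; 0.0019 0.0006 0 0; 0 0 0 0"

```text
time: 10.75
tool_pos: [0.4891, 0.1455, 0.0643]
tcp_rot: [0.476, -3.105, 0.0]
wrist_force: [-0.0, 0.1, -0.5]
width: -0.004
grip_force: 0.0
```

Request:
carry_out --series "0.0019 0.0006 0 0; 0.0019 0.0006 0 0; 0 0 0 0"

```text
time: 11.12
tool_pos: [0.4923, 0.1465, 0.064]
tcp_rot: [0.476, -3.104, 0.0]
wrist_force: [-2.5, -1.3, -0.3]
width: -0.0
grip_force: 0.9
```

Contact made. Rotating 9° is within the free range.

Request:
carry_out --series "0.0027 0.0013 0 -1; 0.0027 0.0013 0 -1; 0.0027 0.0012 0 -1; 0.0027 0.0012 0 -1; 0.0028 0.0011 0 -1; 0.0028 0.0011 0 -1; 0.0028 0.001 0 -1; 0.0028 0.001 0 -1; 0.0028 0.0009 0 -1; 0 0 0 0"

```text
time: 12.38
tool_pos: [0.5183, 0.1568, 0.0645]
tcp_rot: [-0.231, 3.132, -0.0]
wrist_force: [-2.5, 0.2, -0.7]
width: 0.001
grip_force: 0.9
```

Request:
carry_out --series "0.0014 0.0005 0 -0.5; 0.0014 0.0005 0 -0.5; 0 0 0 0"

```text
time: 12.75
tool_pos: [0.5207, 0.1576, 0.0644]
tcp_rot: [-0.203, 3.135, -0.0]
wrist_force: [-3.0, 1.0, -0.3]
width: 0.004
grip_force: 1.3
```

Request:
carry_out --series "0.0014 0.0004 0 -0.5; 0.0014 0.0004 0 -0.5; 0 0 0 0"

```text
time: 13.12
tool_pos: [0.5235, 0.1585, 0.0644]
tcp_rot: [-0.176, 3.136, -0.0]
wrist_force: [-1.8, 0.2, -0.2]
width: 0.005
grip_force: 1.2
```

Request:
carry_out --series "0.0014 0.0004 0 -0.5; 0.0014 0.0004 0 -0.5; 0 0 0 0"

```text
time: 13.5
tool_pos: [0.5263, 0.1594, 0.0644]
tcp_rot: [-0.149, 3.138, 0.0]
wrist_force: [-3.0, 0.1, -0.3]
width: -0.002
grip_force: 1.2
```

Request:
carry_out --series "0.0014 0.0003 0 -0.5; 0.0014 0.0003 0 -0.5; 0 0 0 0"

```text
time: 13.88
tool_pos: [0.5291, 0.1601, 0.0644]
tcp_rot: [-0.121, 3.139, 0.0]
wrist_force: [-2.4, -0.3, -0.4]
width: 0.002
grip_force: 1.3
```

Request:
carry_out --series "0.0014 0.0003 0 -0.5; 0.0014 0.0003 0 -0.5; 0 0 0 0"

```text
time: 14.25
tool_pos: [0.5319, 0.1607, 0.0644]
tcp_rot: [-0.094, 3.14, 0.0]
wrist_force: [-3.2, 0.9, -0.1]
width: -0.002
grip_force: 1.3
```

Request:
carry_out --series "0.0014 0.0003 0 -0.5; 0.0014 0.0003 0 -0.5; 0 0 0 0"

```text
time: 14.62
tool_pos: [0.5348, 0.1612, 0.0644]
tcp_rot: [-0.066, 3.14, 0.0]
wrist_force: [-3.3, 2.2, 0.9]
width: -0.0
grip_force: 1.3
```

Request:
carry_out --series "0.0014 0.0002 0 -0.5; 0.0014 0.0002 0 -0.5; 0 0 0 0"

```text
time: 15.0
tool_pos: [0.5367, 0.1616, 0.064]
tcp_rot: [0.038, -3.14, -0.0]
wrist_force: [-3.5, 2.8, 0.6]
width: 0.001
grip_force: 2.2
```

Request:
carry_out --series "0.0014 0.0002 0 -0.5; 0.0014 0.0002 0 -0.5; 0 0 0 0"

```text
time: 15.38
tool_pos: [0.5381, 0.162, 0.0635]
tcp_rot: [0.011, -3.137, 0.0]
wrist_force: [-7.3, 2.6, 0.8]
width: -0.003
grip_force: 3.4
```

Force is rising, so the bolt is tight. From here, one small call at a time.

Request:
carry_out --series "0.001 0.0001 0 -0.3; 0.001 0.0001 0 -0.3; 0 0 0 0"

```text
time: 15.75
tool_pos: [0.5391, 0.1622, 0.0631]
tcp_rot: [-0.006, -3.135, 0.001]
wrist_force: [-9.5, 3.5, 1.3]
width: 0.002
grip_force: 4.4
```

Request:
carry_out --series "0.001 0.0001 0 -0.3; 0.001 0.0001 0 -0.3; 0 0 0 0"

```text
time: 16.12
tool_pos: [0.5402, 0.1624, 0.0627]
tcp_rot: [-0.022, -3.133, 0.001]
wrist_force: [-11.0, 3.1, 0.9]
width: -0.001
grip_force: 5.2
```

Request:
carry_out --series "0.001 0.0001 0 -0.3; 0.001 0.0001 0 -0.3; 0 0 0 0"

```text
time: 16.5
tool_pos: [0.5412, 0.1627, 0.0624]
tcp_rot: [-0.039, -3.131, 0.001]
wrist_force: [-12.3, 4.7, 1.5]
width: -0.002
grip_force: 6.1
```

Request:
carry_out --series "0.001 0.0001 0 -0.3; 0 0 0 0"

```text
time: 16.75
tool_pos: [0.5417, 0.1628, 0.0622]
tcp_rot: [-0.047, -3.13, 0.001]
wrist_force: [-13.6, 4.4, 0.5]
width: 0.0
grip_force: 6.6
```

Request:
carry_out --series "0.001 0.0001 0 -0.3; 0 0 0 0"

```text
time: 17.0
tool_pos: [0.5422, 0.1629, 0.062]
tcp_rot: [-0.055, -3.129, 0.001]
wrist_force: [-14.5, 5.1, 1.8]
width: 0.0
grip_force: 7.0
```

Request:
carry_out --series "0.001 0.0001 0 -0.3; 0 0 0 0; 0 0 0 0"

```text
time: 17.38
tool_pos: [0.5428, 0.163, 0.0618]
tcp_rot: [-0.063, -3.128, 0.001]
wrist_force: [-14.0, 5.9, 0.7]
width: -0.002
grip_force: 7.4
```

Request:
carry_out --series "0.001 0.0001 0 -0.3; 0 0 0 0; 0 0 0 0"

```text
time: 17.75
tool_pos: [0.5439, 0.1632, 0.0618]
tcp_rot: [-0.071, -3.128, 0.001]
wrist_force: [-15.2, 6.7, 1.8]
width: -0.004
grip_force: 7.4
```

Request:
carry_out --series "0.001 0.0001 0 -0.3; 0 0 0 0; 0 0 0 0"

```text
time: 18.12
tool_pos: [0.5449, 0.1634, 0.0619]
tcp_rot: [-0.08, -3.128, 0.001]
wrist_force: [-14.6, 5.2, 2.1]
width: -0.003
grip_force: 7.4
```

Request:
carry_out --series "0.001 0.0001 0 -0.3; 0 0 0 0; 0 0 0 0"

```text
time: 18.5
tool_pos: [0.546, 0.1636, 0.0619]
tcp_rot: [-0.088, -3.128, 0.001]
wrist_force: [-14.9, 6.1, 1.6]
width: -0.002
grip_force: 7.3
```

Request:
carry_out --series "0.001 0.0001 0 -0.3; 0 0 0 0; 0 0 0 0"

```text
time: 18.88
tool_pos: [0.5472, 0.1638, 0.062]
tcp_rot: [-0.096, -3.128, 0.001]
wrist_force: [-14.6, 6.2, 1.8]
width: 0.0
grip_force: 7.2
```

Request:
carry_out --series "0.001 0.0001 0 -0.3; 0 0 0 0; 0 0 0 0"

```text
time: 19.25
tool_pos: [0.5484, 0.1639, 0.0621]
tcp_rot: [-0.104, -3.128, 0.001]
wrist_force: [-14.5, 6.0, 1.7]
width: 0.002
grip_force: 7.1
```

Request:
carry_out --series "0.001 0.0001 0 -0.3; 0 0 0 0; 0 0 0 0"

```text
time: 19.62
tool_pos: [0.5496, 0.1641, 0.0622]
tcp_rot: [-0.112, -3.128, 0.0]
wrist_force: [-12.8, 6.2, 2.3]
width: 0.002
grip_force: 6.9
```

Request:
carry_out --series "0.001 0.0001 0 -0.3; 0 0 0 0; 0 0 0 0"

```text
time: 20.0
tool_pos: [0.551, 0.1643, 0.0624]
tcp_rot: [-0.121, -3.129, 0.0]
wrist_force: [-13.1, 5.9, 1.5]
width: 0.001
grip_force: 6.7
```

The force peaked at about 15 N and is now falling. I'll check the bend in the top view.

```bash
python3 - <<'E'
from h import *
s,p,d,c=look('top','top2'); print(s['tool_pos'],s['wrist_force'])
a=cv2.convertScaleAbs(p[190:305,240:410],alpha=1.6); cv2.imwrite('pics/c2.png',cv2.resize(a,None,fx=4.5,fy=4.5,interpolation=2))
E
```

```text
[0.55099837 0.16425238 0.06237315] [-13.09319284   5.94563445   1.45477397]
```

View pics/c2.png

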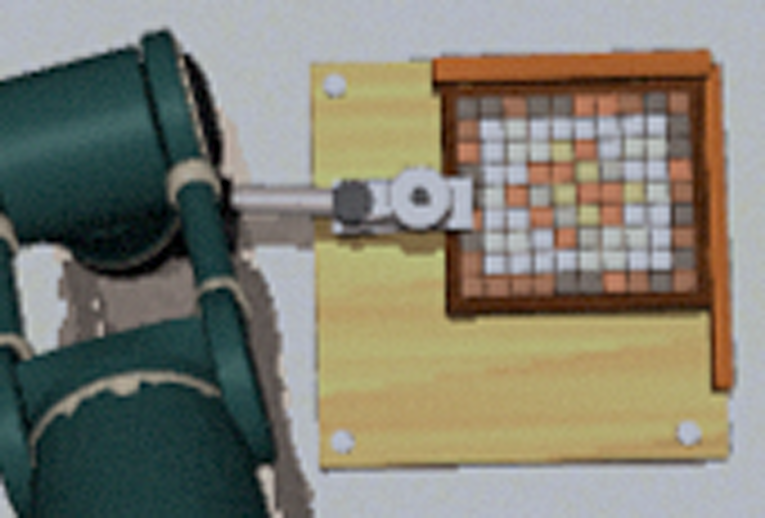

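The panel sits against the stop. The handle is visibly bent, by roughly 0.1 rad. I'll keep stepping by 1 mm until there is a clear drop.

Request:
carry_out --series "0.001 0.0001 0 -0.3; 0 0 0 0; 0 0 0 0"

```text
time: 20.42
tool_pos: [0.5524, 0.1644, 0.0625]
tcp_rot: [-0.129, -3.129, -0.0]
wrist_force: [-12.3, 7.0, 1.5]
width: 0.001
grip_force: 6.3
```

Request:
carry_out --series "0.001 0 0 -0.3; 0 0 0 0; 0 0 0 0"

```text
time: 20.8
tool_pos: [0.5539, 0.1645, 0.0628]
tcp_rot: [-0.137, -3.13, -0.001]
wrist_force: [-11.4, 6.6, 0.9]
width: -0.002
grip_force: 6.0
```

Peak passed and force is still falling, with the bend at about 0.13 rad, so the joint has given. Easing off back along the arc.

Request:
carry_out --series "-0.002 -0.0001 0 0.5; -0.002 -0.0001 0 0.5; -0.002 -0.0002 0 0.5; -0.002 -0.0002 0 0.5; -0.002 -0.0003 0 0.5; -0.002 -0.0003 0 0.5; -0.002 -0.0003 0 0.5; -0.002 -0.0003 0 0.5; 0 0 0 0"

```text
time: 21.92
tool_pos: [0.5401, 0.1622, 0.0636]
tcp_rot: [-0.027, -3.138, -0.0]
wrist_force: [-7.8, 3.7, 0.7]
width: 0.0
grip_force: 3.5
```

Request:
carry_out --series "-0.002 -0.0003 0 0; -0.002 -0.0003 0 0; -0.002 -0.0003 0 0; -0.002 -0.0003 0 0; 0 0 0 0"

```text
time: 22.55
tool_pos: [0.5349, 0.1604, 0.0648]
tcp_rot: [0.027, 3.14, -0.0]
wrist_force: [0.2, 0.3, 1.0]
width: 0.0
grip_force: 0.0
```

Contact is lost. Backing away, up and clear for a final check.

Request:
carry_out --series "-0.01 0 0 0; -0.02 0 0 0; -0.02 0 0 0; -0.02 0 0 0; 0 0 0.04 0; 0 0 0.05 0; 0 0 0.05 0; 0 0 0.05 0; -0.015 0.03 0 0; -0.015 0.05 0 0; 0 0.05 0 0; 0 0.05 0 0; 0 0.05 0 0; 0 0 0 0; 0 0 0 0"

```text
time: 24.42
tool_pos: [0.4335, 0.39, 0.2539]
tcp_rot: [-0.025, -3.141, 0.002]
wrist_force: [0.2, -0.9, 0.3]
width: 0.004
grip_force: 0.0
```

```bash
python3 - <<'E'
from h import *
s,p,d,c=look('top','top3'); print(s['tool_pos'],s['wrist_force'])
a=cv2.convertScaleAbs(p[190:305,240:410],alpha=1.6); cv2.imwrite('pics/c3.png',cv2.resize(a,None,fx=4.5,fy=4.5,interpolation=2))
E
```

```text
[0.43349763 0.38998799 0.25387963] [ 0.24998446 -0.94220576  0.30050824]
```

View pics/c3.png

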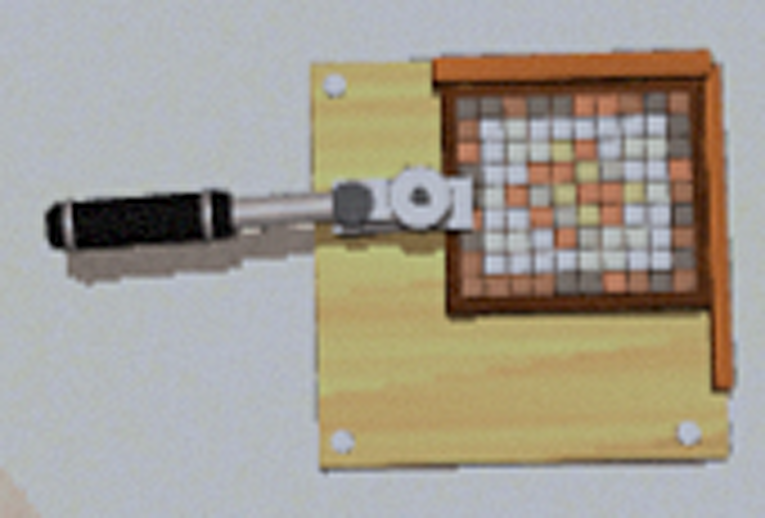

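The handle is straight again, running (52,226)–(352,203)–(421,196), with the head where it stopped. The panel is home and the arm is clear.

```bash
python3 -c "
from workcell import bot
print(bot.finish_job())"
```

```text
the job is handed in; nothing more can be done
None
```

The panel is home against the end stop. The wrench was turned clockwise until its handle joint gave (force peaked at about 15 N), then eased straight and released. The job is handed in; no verdict came back.

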